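Hang up the kit basket and tip the last bushings into the tote's corner

TASK

Hang the empty wire kit basket by its handle on the two-pronged hook, so that it hangs level from both prongs and is let go. Then take hold of the blue tote by its rim and tip it, so that all five loose bushings in it slide together into one corner: of its two corners nearer the robot, the one on the side where the basket hangs. Finish while still holding the tote tilted with the bushings gathered there; do not set it down, prop it on anything or let it go, and leave everything else on the bench where it is.

Things in the scene. Friction and masses are not known exactly. Their poses are not given: they have to be found in the camera images.
- basket_bar (a point): Empty steel wire basket, 0.2-0.3 kg, 90 x 120 mm, 60 mm high, standing on the bench at first. Rigid handle: two 6 mm uprights from the middle of its short sides carry a straight level round bar, 10 mm thick, 96 mm long. This point is the bar's middle, over the basket's centre, 150 mm above its underside. y runs along the bar, z up. Same after a half turn.
- hook_seat (a point): Fixed hook: two level steel prongs, 8 mm thick, 62 mm free gap between them (fingers fit in it), pointing along this frame's -x (roughly to the robot). The point: midway between the prongs, level with their upper side, 249 mm above the bench; the level part reaches 65 mm behind it (+x) and 20 mm before it. y runs across. A bar lying on both prongs has its centre 5 mm above this point.
- hook_tip (a point): Midway between the ends of the two prongs, which turn up there: this point is 36 mm before the seat point (-x) and 20 mm above it, level with their tops. The prongs are clamped to an upright cream pipe, 28 mm thick, 278 mm tall, whose axis is 85 mm behind the seat point. The hook stands on the left (+y) or the right (-y); the basket starts on the other side.
- tote_mid (a point): Loose blue tote, open on top, 0.28-0.44 kg empty. 170 mm (its x) by 240 mm (its y) over the rim, 95 mm high; inside 146 x 216 mm, floor 4 mm thick; bottom outer corners 77 mm (x) and 112 mm (y) from the centre. This point: its centre, 47.5 mm above its underside; z up, x away from the robot (within 0.3 rad), y left. It can be tipped about a bottom corner, which stays on the mat without slipping.
- rim_far (a point): Middle of the tote's rim on the side away from the robot, half-way through its thickness, 12 mm below the top edge (tote frame from the centre: +79, 0, +35.5 mm). The rim runs all round: 12 mm thick (wall included), 20 mm deep, its inner face flush with the wall; at the sides its middle line is 114 mm (y) from the centre.
- corner_left (a point): Inner bottom corner of the tote, nearer the robot and on the left (tote frame: -73, +108 mm, on the inner floor). The goal corner when the hook stands on the left (+y).
- corner_right (a point): Inner bottom corner of the tote, nearer the robot and on the right (tote frame: -73, -108 mm, on the inner floor). The goal corner when the hook stands on the right (-y).
- bush0_mid (a point): Oiled steel flanged bushing lying loose in the tote, 16 mm tall, flange 22 mm across, 24 g; this point is its middle. The five slide on the tote's floor from about 12 degrees of tilt; to run along a wall right into the corner they need about 35 degrees, towards both walls alike.
- bush1_mid (a point): Another of the five bushings, the same.
- bush2_mid (a point): Another of the five bushings, the same.
- bush3_mid (a point): Another of the five bushings, the same.
- bush4_mid (a point): Another of the five bushings, the same.
- housing: Bystander: finned aluminium housing, 85 x 120 x 34 mm; origin at the centre of its underside.
- cell_tray: Bystander: white tray with round pockets, 90 x 130 x 28 mm; origin at the centre of its underside.
- stack_bin: Bystander: small blue bin with a scooped front, 140 x 100 x 70 mm; origin at the centre of its underside.
- driver: Bystander: screwdriver lying on the bench, left of the tote's near side.
- tape: Bystander: cardboard tape core, 90 mm across, 24 mm high; origin at the centre of its underside.
- bottle: Bystander: white bottle with black cap, 52 mm across, 125 mm tall; origin at the centre of its underside.

How it is judged (in metres and radians):
On the way, in this order (a step that is already met when the one before it is completed fails the run):
1. the basket hangs by its handle bar from both prongs, let go (x of basket_bar in the frame of hook_seat between -0.032 and 0.06 m and y of basket_bar in the frame of hook_seat between -0.03 and 0.03 m and z of basket_bar in the frame of hook_seat between -0.006 and 0.015 m and contact force between basket and hook above 1 N and contact force between the fingers and basket below 0.2 N and angle between basket_bar's own z axis and vertical below 0.25 rad), for 0.3 s.
2. the tote is held tilted and all five bushings lie in its near corner on the basket's side (angle between tote_mid's own z axis and vertical between 0.26 and 1.2 rad and contact force between the fingers and tote above 1 N and ((world y of hook_seat above 0 m and distance between each of bush0_mid, bush1_mid, bush2_mid, bush3_mid, bush4_mid and corner_left below 0.105 m) or (world y of hook_seat below 0 m and distance between each of bush0_mid, bush1_mid, bush2_mid, bush3_mid, bush4_mid and corner_right below 0.105 m))), for 0.3 s.
At the end, for the whole second after the job is handed in: Basket let go, hanging level (within 14 degrees) with its bar on the level part of both prongs; tote held by the fingers, tilted 15 to 69 degrees, at rest, touching no other thing; all five bushing centres within 105 mm of its inner bottom corner nearer the robot on the basket's side (all of step 1 and all of step 2 and contact force between tote and housing below 0.3 N and contact force between tote and cell_tray below 0.3 N and contact force between tote and stack_bin below 0.3 N and contact force between tote and driver below 0.3 N and contact force between tote and tape below 0.3 N and contact force between tote and bottle below 0.3 N and contact force between tote and basket below 0.3 N and contact force between tote and hook below 0.3 N and linear speed of tote below 0.03 m/s and linear speed of basket below 0.08 m/s); the arm keeps its last pose, push and grip.
It fails at once if something else on the bench was disturbed (moved more than 40 mm) (distance of any of housing, cell_tray, stack_bin, driver, tape, bottle from where it was at the start of the episode above 0.04 m).
It also fails if it takes over 67 s, if anything falls off the work surface, if the arm or the gripper's body presses on something with over 40 N, if the wrist force passes 120 N, or if a joint passes its speed limit or range.

ROBOT

A 6-joint arm with a two-finger parallel gripper is mounted at the origin on the work surface. World frame = base frame: x ahead of the robot, y to its left, z up, the work surface at z = 0. Lengths are in mm, angles in rad, forces in N, time in s.
With the tool pointing down it reaches from about 350 to 875 mm from the base axis. Payload 4.2 kg.
Tool frame: the origin (TCP) lies midway between the tips of the shut fingers; the grasp point (between the pads) lies 19 mm behind it; z points along the fingers, y is the line along which they close (so a half turn about z gives the same grasp; the last joint's range is limited). The gripper opens to 85 mm and grips with 20 to 120 N. Pads are 22 mm wide; open, the fingers measure 114 mm over their backs; the gripper's body (76 mm by 85 mm) begins 54 mm behind the grasp point. The pads swing forward as they close: fully open they stand 13 mm farther back than shut.
Start: joints at [1.583, 0.385, 0.008, 0, -1.194, -0.259], TCP at [152.657, 606.049, 231.312] pointing down, gripper open.
Joint ranges: [-3.14, 3.14], [-1.21, 2.06], [-1.07, 1.41], [-3.16, 2.05], [-2.99, -0.16], [-3.1, 3.1]. Speed limits (rad/s): [2.79, 2.79, 3.14, 3.14, 3.14, 3.14].

INTERFACE

Orientations are given as a unit quaternion [x, y, z, w].
In Python, from bench import read_state, get_image, job_done gives the robot as it stands.
- The arm moves only by the tool servo_tool, never from a script. Its arguments are lists of equal length, an entry for each row: "rotation": the turn, a rotation vector about the world's x, y, z scaled (see below), a list of three; "slide": the shift along the world's x, y, z scaled (see below), a list of three; "grip": the opening, from -1 (shut) to 1 (fully open). In form: {"rotation": [[rx, ry, rz], ...], "slide": [[tx, ty, tz], ...], "grip": [grip, ...]}. A call has 1 to 8 rows; each row is the pose to reach, as a shift and turn from the pose commanded when the call began, turning the shorter way round; what a row does not reach only later rows make up. The controller multiplies each number of a shift by 0.2 m and each number of a turn by 360 degrees. A row lasts 1/8 s, in which the tool goes at most 62.5 mm and 10.7 degrees, less where a joint would pass 70% of its speed; a pose out of reach is approached as far as the arm can. A call with a number of a shift or a turn outside -1 to 1 is refused whole. A call with a gripper value outside its range is refused whole. The fingers move at their own pace and stop on an object; the grip force is fixed at half the most. Time passes only in rows, so rows that repeat a pose let the fingers close. It gives the time, the measured TCP pose, the force, the opening and the grip force at its end, in the units of the state.
- read_state(): the state, without advancing time (a new reading comes with each control period).
- get_image(name): name is "scene" or "side" or "wrist"; returns a dict with "image" (480x640x3 uint8, red, green, blue), "depth" (480x640 float32, mm along the optical axis (not along the pixel's ray), 0 where there is no reading), "camera_matrix" (3x3 intrinsics, pixels), "rvec" (rotation vector, rad) and "tvec" (3), from world to camera coordinates, as OpenCV has them; the wrist camera has in their place "hand_eye" (4x4, takes a point from camera to tool coordinates, whose origin is the TCP and whose axes are the flange's). Camera axes: x right, y down, z forward; pixel columns grow to the right and rows downward; lengths in mm; the calibration is good to about 2 mm. A picture is of the moment at which its call begins: read the wrist's pose just before it.
- job_done(): hands the job in; it is judged then, once.
The state is a dict: "clock": time; "joints": joint angles; "joint_vel": joint speeds; "joint_efforts": joint torques, N m; "position": TCP position; "ee_rot": TCP orientation; "contact_force": force on the tool from outside, world axes, zero at the start; "wrist_torque": the same for the moment, N m; "gripper_width": finger opening in mm; "grasp_force": force on a finger pad.
Only numpy, scipy, OpenCV 4.12 (cv2) and the standard library are available. Lean on these libraries where they do the work, as an engineer would, in place of code of your own. Each camera call takes 0.05 s, during which the arm holds its last target. There are 200 camera calls.

## Working session

There is one attempt and no reset: what is moved stays moved. The work goes in short steps, Python scripts to look and compute and a tool call to move; the robot and the scene stay as the last step left them, time stands still between calls to the robot, and variables do not carry over. Pictures are saved under pics/ and viewed, at most 10 in all, crops included, and the job is handed in when it is done.

Besides the shell and the picture viewer there is one more tool, called as a command line: name --argument value ..., lists and objects as JSON in quotes. servo_tool: Moves the arm, as the interface text tells. Shifts and turns lie within -1 to 1; 1 stands for 0.2 m of shift or 360 degrees of turn. Its arguments: {"type":"object","properties":{"rotation":{"type":"array","items":{"type":"array","items":{"type":"number","minimum":-1,"maximum":1}}},"slide":{"type":"array","items":{"type":"array","items":{"type":"number","minimum":-1,"maximum":1}}},"grip":{"type":"array","items":{"type":"number"}}},"required":["rotation","slide","grip"]}

```bash
mkdir -p pics; cat > h.py <<'E'
import numpy as np, cv2
from bench import read_state, get_image, job_done
from scipy.spatial.transform import Rotation as R
def cam(n):
    s=read_state(); d=get_image(n); K=np.array(d['camera_matrix'])
    if n=='wrist':
        T=np.array(d['hand_eye']); q=R.from_quat(s['ee_rot']).as_matrix()
        M=q@T[:3,:3]; t=q@T[:3,3]+np.array(s['position'])
    else:
        r=cv2.Rodrigues(np.array(d['rvec'],float))[0]; M=r.T; t=-r.T@np.array(d['tvec'],float).ravel()
    d.update(K=K,M=M,t=t); return d
def world(d):
    v,u=np.mgrid[0:480,0:640]; z=d['depth']; K=d['K']
    p=np.stack([(u-K[0,2])/K[0,0]*z,(v-K[1,2])/K[1,1]*z,z],-1)
    w=p@d['M'].T+d['t']; w[z<=0]=np.nan; return w
def ray(d,u,v,h):
    r=d['M']@np.linalg.inv(d['K'])@[u,v,1.]; return d['t']+r*(h-d['t'][2])/r[2]
def proj(d,p):
    c=d['M'].T@(np.array(p)-d['t']); c=d['K']@c; return c[:2]/c[2]
def save(d,n): cv2.imwrite('pics/'+n,d['image'][...,::-1])
E
python3 - <<'E'
from h import *
print(read_state())
for n in ['scene','side']:
    d=cam(n); save(d,n+'0.png'); np.savez(n+'0.npz',**d); print(n,d['t'],d['M'][:,2],d['K'][0,0])
E
```

```text
{'clock': 0.0, 'joints': array([ 1.58261476e+00,  3.85576306e-01,  6.61059803e-03, -4.91842754e-04,
       -1.19401046e+00, -2.58581926e-01]), 'joint_vel': array([-1.40686049e-03,  1.20028043e-05, -6.48023467e-04,  1.24126792e-03,
       -9.50761835e-04,  8.16236651e-04]), 'joint_efforts': array([-3.64905418e-04, -3.92283833e+01,  1.88392246e+01,  4.18583527e+00,
       -4.69696926e-03, -3.74851680e-06]), 'position': array([152.51865417, 605.49417114, 230.20477362]), 'ee_rot': array([ 9.92386338e-01, -1.23158907e-01, -7.95770029e-05,  1.11078270e-03]), 'contact_force': array([-0.39428024, -0.00741133,  0.20219124]), 'wrist_torque': array([ 0.0127057 , -0.00421407,  0.04695863]), 'grasp_force': 0.0, 'gripper_width': 85.3765299577681}
scene [1153.08324614   20.64695848  974.53208468] [-0.58881241 -0.021535   -0.80798279] 474.3936042930971
side [ 462.29836389 -841.23717044 1179.30262537] [ 0.08984905  0.63507868 -0.76720416] 571.4004129788821
```

View pics/scene0.png

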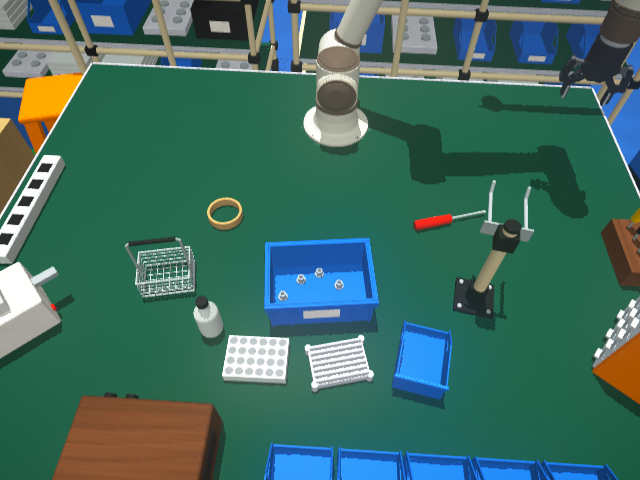

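View pics/side0.png

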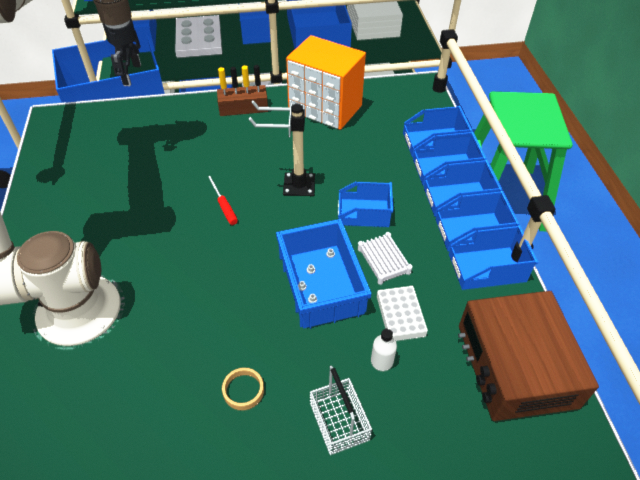

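The scene view, looking back at the robot, shows the black basket bar at about (128–178, 243), the tote at (265–377, 240–325), the prong ends at about (491,183) and (529,190), and the pipe top at (511,228). The hook stands on the left (+y). The side view shows the bar from (333,372) to (354,420), the prongs at about (250–290, 103–125), and the housing and cell tray just beyond the tote.

```bash
python3 - <<'E'
from h import *
for n,bb,hb,tb in [('scene',(120,225,200,260),(475,170,545,250),(255,225,390,335)),('side',(315,355,375,445),(240,90,310,135),(265,210,380,335))]:
    d=dict(np.load(n+'0.npz')); w=world(d); z=w[...,2]; im=d['image'].astype(int)
    def box(b): m=np.zeros((480,640),bool); m[b[1]:b[3],b[0]:b[2]]=1; return m
    print(n)
    m=box(bb)&(z>135)&(z<170)&(im.max(2)<70); p=w[m]
    c=p.mean(0); print(' bar',m.sum(),c.round(1), p.max(0).round(), p.min(0).round()); u,s,v=np.linalg.svd(p-c,full_matrices=False); t=(p-c)@v[0]; print('  dir',v[0].round(3),'mid',(c+v[0]*(np.percentile(t,1)+np.percentile(t,99))/2).round(1),'len',np.ptp(t).round())
    m=box(hb)&(z>225)&(z<290); p=w[m]; b=p
    cl=im[m]
    print(' hook n',m.sum(), p.min(0).round(),p.max(0).round())
    pr=p[(cl.min(1)>110)&(abs(cl.max(1)-cl.min(1))<30)]
    q,lab,st,ce=cv2.connectedComponentsWithStats((m&(im.min(2)>110)&(im.max(2)-im.min(2)<30)).astype(np.uint8))
    for i in range(1,q):
        if st[i,4]>12:
            p=w[lab==i]; print('  comp',st[i],p.mean(0).round(),p.min(0).round(),p.max(0).round(), np.linalg.svd(p-p.mean(0))[2][0].round(3))
    blue=(im[...,2]>im[...,0]+60)
    m=box(tb)&blue&(z>88)&(z<101); p=w[m]
    r=cv2.minAreaRect(p[:,:2].astype(np.float32)); print(' tote',m.sum(),r,cv2.boxPoints(r).round().tolist(),'z',np.median(p[:,2]))
    m=box(tb)&(im.min(2)>110)&(z>5)&(z<35)
    q,lab,st,ce=cv2.connectedComponentsWithStats(m.astype(np.uint8))
    for i in range(1,q):
        if st[i,4]>4: print('  bush',st[i,:5],w[lab==i].mean(0).round())
    for nm,lo,hi,bx in [('white',20,45,(215,325,380,395) if n=='scene' else (355,230,435,345))]:
        m=box(bx)&(im.min(2)>130)&(z>15)&(z<45)
        q,lab,st,ce=cv2.connectedComponentsWithStats(cv2.morphologyEx(m.astype(np.uint8),cv2.MORPH_CLOSE,np.ones((5,5))))
        for i in range(1,q):
            if st[i,4]>100: p=w[(lab==i)&m];print('  white',p.min(0).round(),p.max(0).round())
E
```

```text
scene
 bar 182 [ 586.2 -369.2  153.6] [ 599. -323.  159.] [ 574. -415.  145.]
  dir [ 0.209 -0.978 -0.003] mid [ 586.2 -369.   153.6] len 94.0
 hook n 1325 [466. 304. 225.] [611. 408. 281.]
  comp [481 180  18  54 299] [536. 324. 247.] [466. 304. 225.] [571. 339. 271.] [ 0.976 -0.15  -0.156]
  comp [521 187  13  53 271] [544. 394. 248.] [479. 375. 225.] [583. 408. 269.] [ 0.977 -0.156 -0.143]
 tote 2021 ((599.095703125, -11.429275512695312), (174.94821166992188, 240.19293212890625), 6.991565704345703) [[498.0, 97.0], [527.0, -141.0], [701.0, -120.0], [671.0, 118.0]] z 95.09867084354823
  bush [315 268   9  10  65] [553. -15.  15.]
  bush [296 274  10  10  70] [573. -57.  15.]
  bush [334 279  10  11  71] [581.  33.  14.]
  bush [278 290  10  11  72] [620. -95.  15.]
  bush [303 314  37   5  73] [676.  -2.  29.]
  white [ 729. -197.   15.] [822. -66.  34.]
  white [713. -32.  15.] [832. 113.  39.]
side
 bar 235 [ 582.7 -370.7  154.4] [ 597. -323.  160.] [ 569. -415.  148.]
  dir [ 0.212 -0.977 -0.004] mid [ 582.4 -369.3  154.4] len 94.0
 hook n 637 [464. 303. 225.] [609. 410. 283.]
  comp [249 101  43  34 278] [523. 358. 251.] [464. 303. 229.] [578. 410. 278.] [-0.472  0.881  0.039]
 tote 1571 ((598.7906494140625, -10.444076538085938), (171.55264282226562, 246.6009521484375), 7.308249473571777) [[498.0, 101.0], [529.0, -144.0], [700.0, -122.0], [668.0, 123.0]] z 95.11782352729392
  bush [338 210   1   5   5] [679. 209.  22.]
  bush [358 236  22  48 465] [739.  47.  24.]
  bush [326 248   9  10  58] [636.  76.  15.]
  bush [307 264   8  10  62] [578.  32.  15.]
  bush [298 281   9  10  59] [549. -17.  15.]
  bush [377 290   3  16  35] [729. -80.  20.]
  bush [308 294   9   9  63] [569. -58.  15.]
  white [711. -33.  15.] [831. 116.  42.]
  white [ 728. -199.   15.] [820. -63.  37.]
```

servo_tool --rotation '[[0, 0, 0], [0, 0, 0], [0, 0, 0], [0, 0, 0]]' --slide '[[0.1, -0.25, 0.2], [0.2, -0.5, 0.3], [0.32, -0.75, 0.3], [0.43, -0.975, 0.3]]' --grip '[1, 1, 1, 1]'

```text
clock: 0.6
position: [239.0, 409.0, 291.4]
ee_rot: [0.992, -0.123, -0.0, -0.0]
contact_force: [0.7, 0.0, 0.4]
gripper_width: 85.5
grasp_force: 0.0
```

servo_tool --rotation '[[0, 0, -0.01], [0, 0, -0.02], [0, 0, -0.03], [0, 0, -0.044]]' --slide '[[0.1, -0.25, 0], [0.2, -0.5, 0], [0.32, -0.75, 0], [0.43, -0.975, 0]]' --grip '[1, 1, 1, 1]'

```text
clock: 1.1
position: [324.8, 214.1, 291.2]
ee_rot: [0.966, -0.26, -0.0, -0.0]
contact_force: [0.7, 0.4, 0.5]
gripper_width: 85.5
grasp_force: 0.0
```

```bash
python3 - <<'E'
from h import *
d=dict(np.load('scene0.npz')); w=world(d); im=d['image'].astype(int)
red=(im[...,0]>150)&(im[...,1]<60)&(im[...,2]<60); red[:180]=0; red[250:]=0; red[:,:400]=0; p=w[red]; print('driver',p.min(0),p.max(0))
m=(im.min(2)>130)&(w[...,2]>50); m[:,:190]=0; m[:,225:]=0; m[:295]=0; m[345:]=0; print('bottle',np.nanmedian(w[m],0))
c=np.array([599,-11,47.5]); Rt=R.from_euler('z',0.122).as_matrix()
for a in [30,40,50]:
    T=R.from_rotvec(np.radians(a)*(Rt@[-1,-1,0])/2**.5).as_matrix()
    piv=c+Rt@[-77,112,-47.5]
    f=lambda q: piv+T@(c+Rt@np.array(q)-piv)
    print(a,'piv',piv.round(),'rimcorner',f([-85,120,47.5]).round(),f([-85,120,27.5]).round(),'grasp',f([79,-70,35.5]).round(),'right near',f([-77,-112,-47.5]).round(), 'tooldir',(T@[0,0,-1]).round(2))
print('grasp0',(c+Rt@[79,-70,35.5]).round())
E
```

```text
driver [nan nan nan] [nan nan nan]
bottle [ 717.8335472 -235.6229358   83.7242578]
30 piv [509.  91.   0.] rimcorner [464. 126.  77.] [472. 120.  59.] grasp [628. -26. 191.] right near [ 519. -118.   79.] tooldir [ 0.39 -0.31 -0.87]
40 piv [509.  91.   0.] rimcorner [454. 134.  66.] [464. 126.  50.] grasp [600.  -4. 217.] right near [ 507. -109.  102.] tooldir [ 0.51 -0.4  -0.77]
50 piv [509.  91.   0.] rimcorner [446. 140.  52.] [458. 131.  40.] grasp [569.  21. 236.] right near [492. -97. 121.] tooldir [ 0.6  -0.47 -0.64]
grasp0 [686. -71.  83.]
```

servo_tool --rotation '[[0, 0, -0.01], [0, 0, -0.02], [0, 0, -0.03], [0, 0, -0.045]]' --slide '[[0.1, -0.25, 0], [0.2, -0.5, 0], [0.32, -0.75, 0], [0.43, -0.975, 0]]' --grip '[1, 1, 1, 1]'

```text
clock: 1.6
position: [410.8, 19.2, 291.3]
ee_rot: [0.919, -0.394, 0.0, -0.0]
contact_force: [0.1, -0.2, 0.5]
gripper_width: 85.3
grasp_force: 0.0
```

servo_tool --rotation '[[0, 0, -0.01], [0, 0, -0.02], [0, 0, -0.03], [0, 0, -0.045]]' --slide '[[0.1, -0.25, 0], [0.2, -0.5, 0], [0.32, -0.75, 0], [0.43, -0.975, 0]]' --grip '[1, 1, 1, 1]'

```text
clock: 2.1
position: [497.0, -175.9, 290.9]
ee_rot: [0.854, -0.519, -0.0, 0.0]
contact_force: [1.1, 1.1, 0.6]
gripper_width: 85.8
grasp_force: 0.0
```

servo_tool --rotation '[[0, 0, -0.01], [0, 0, -0.02], [0, 0, -0.03], [0, 0, -0.043], [0, 0, -0.043], [0, 0, -0.043]]' --slide '[[0.1, -0.25, 0], [0.2, -0.5, -0.1], [0.32, -0.75, -0.2], [0.43, -0.97, -0.4], [0.43, -0.97, -0.4], [0.43, -0.97, -0.4]]' --grip '[1, 1, 1, 1, 1, 1]'

```text
clock: 2.85
position: [582.5, -368.0, 211.0]
ee_rot: [0.778, -0.628, -0.0, 0.0]
contact_force: [-0.1, -0.7, 0.5]
gripper_width: 85.4
grasp_force: 0.0
```

```bash
python3 - <<'E'
from h import *
s=read_state(); print(s['position'],s['joints'],R.from_quat(s['ee_rot']).as_matrix()[:,1])
d=cam('wrist'); save(d,'w1.png'); w=world(d); im=d['image'].astype(int)
m=(w[...,2]>140)&(w[...,2]<165); p=w[m]; print(m.sum(),np.nanmean(p,0),p.min(0),p.max(0))
d=dict(np.load('scene0.npz'))
for u,v in [(415,222),(450,219),(485,212)]: print('driver',ray(d,u,v,12).round())
E
```

```text
[ 582.52954628 -368.01733381  210.98610826] [-3.29221062e-01  5.07695580e-01  1.55194975e-01  4.20291246e-04
 -1.21928825e+00  5.41246481e-01] [-0.97757562 -0.21058203  0.00105391]
3949 [ 583.70046929 -374.82044551  152.81697523] [ 567.74017469 -426.49750156  140.13980782] [ 597.14848048 -311.70277852  156.62544981]
driver [381. 223.  12.]
driver [365. 315.  12.]
driver [334. 410.  12.]
```

View pics/w1.png

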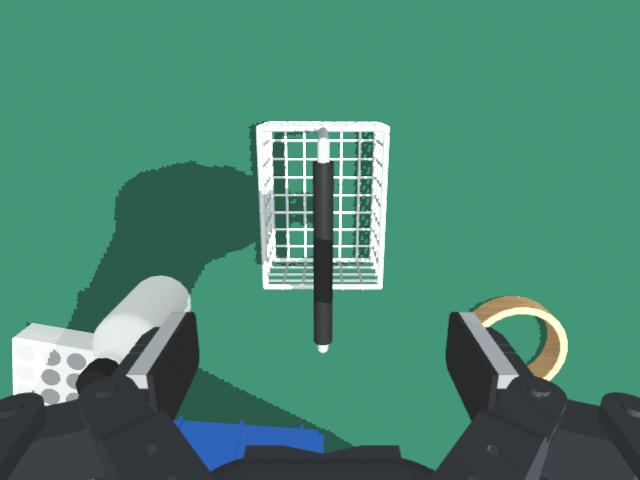

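The wrist view shows the black bar upright at u≈322, from v 162 to 345. It lies centred between the open pads (193 and 450), so I descend and grip.

servo_tool --rotation '[[0, 0, 0], [0, 0, 0], [0, 0, 0], [0, 0, 0], [0, 0, 0], [0, 0, 0], [0, 0, 0], [0, 0, 0]]' --slide '[[0, 0, -0.2], [0.005, -0.01, -0.4], [0.005, -0.01, -0.4], [0.005, -0.01, -0.4], [0.005, -0.01, -0.4], [0.005, -0.01, -0.4], [0.005, -0.01, -0.4], [0.005, -0.01, -0.4]]' --grip '[1, 1, 1, -1, -1, -1, -1, -1]'

```text
clock: 3.9
position: [583.5, -370.2, 132.0]
ee_rot: [0.778, -0.628, 0.0, 0.0]
contact_force: [-2.1, 0.2, 2.3]
gripper_width: 8.0
grasp_force: 58.5
```

servo_tool --rotation '[[0, 0, 0], [0, 0, 0], [0, 0, 0], [0, 0, 0], [0, 0, 0], [0, 0, 0], [0, 0, 0], [0, 0, 0]]' --slide '[[0, 0, 0], [0, 0, 0], [0, 0, 0], [0, 0, 0], [0, 0, 0.1], [0, 0, 0.3], [0, 0, 0.6], [0, 0, 0.85]]' --grip '[-1, -1, -1, -1, -1, -1, -1, -1]'

```text
clock: 4.9
position: [584.0, -369.7, 301.8]
ee_rot: [0.778, -0.628, -0.0, -0.0]
contact_force: [0.8, -0.2, -1.6]
gripper_width: 8.1
grasp_force: 58.7
```

servo_tool --rotation '[[0, 0, -0.003], [0, 0, -0.006], [0, 0, -0.01], [0, 0, -0.0145]]' --slide '[[-0.05, 0.2, 0], [-0.1, 0.45, 0], [-0.16, 0.7, 0], [-0.214, 0.936, 0]]' --grip '[-1, -1, -1, -1]'

```text
clock: 5.4
position: [540.1, -180.8, 299.5]
ee_rot: [0.748, -0.664, -0.001, 0.0]
contact_force: [-0.1, 0.6, -1.9]
gripper_width: 7.5
grasp_force: 58.7
```

servo_tool --rotation '[[0, 0, -0.003], [0, 0, -0.006], [0, 0, -0.01], [0, 0, -0.0145]]' --slide '[[-0.05, 0.23, 0], [-0.1, 0.47, 0], [-0.16, 0.7, 0], [-0.214, 0.936, 0]]' --grip '[-1, -1, -1, -1]'

```text
clock: 5.9
position: [497.2, 6.2, 299.9]
ee_rot: [0.717, -0.697, -0.001, 0.0]
contact_force: [1.8, 1.1, -2.2]
gripper_width: 7.4
grasp_force: 58.7
```

servo_tool --rotation '[[0, 0, -0.003], [0, 0, -0.006], [0, 0, -0.01], [0, 0, -0.0145]]' --slide '[[-0.05, 0.23, 0], [-0.1, 0.47, 0], [-0.16, 0.7, 0], [-0.214, 0.936, 0]]' --grip '[-1, -1, -1, -1]'

```text
clock: 6.4
position: [454.2, 193.3, 299.9]
ee_rot: [-0.685, 0.729, 0.001, -0.001]
contact_force: [0.4, 0.2, -2.8]
gripper_width: 7.6
grasp_force: 58.7
```

servo_tool --rotation '[[0, 0, -0.003], [0, 0, -0.006], [0, 0, -0.01], [0, 0, -0.0145], [0, 0, -0.0145], [0, 0, -0.0145], [0, 0, -0.0145]]' --slide '[[-0.05, 0.23, 0], [-0.1, 0.47, 0], [-0.16, 0.7, 0], [-0.214, 0.936, 0], [-0.214, 0.936, 0], [-0.214, 0.936, 0], [-0.214, 0.936, 0]]' --grip '[-1, -1, -1, -1, -1, -1, -1]'

```text
clock: 7.28
position: [412.5, 378.0, 300.9]
ee_rot: [-0.651, 0.759, 0.0, -0.0]
contact_force: [0.3, -0.1, -2.1]
gripper_width: 7.8
grasp_force: 58.7
```

```bash
python3 - <<'E'
from h import *
s=read_state(); print(s['position'],R.from_quat(s['ee_rot']).as_matrix()[:,1])
d=cam('wrist'); save(d,'w2.png')
d=cam('scene'); np.savez('scene1.npz',**d); cv2.imwrite('pics/s2.png',cv2.resize(d['image'][130:300,400:620,::-1],None,fx=3,fy=3))
print([proj(d,p).round() for p in [(476.5,369,269),(512,363.4,249),(596,350,278),(413,379,320)]])
E
```

```text
[412.54024328 378.0187983  300.90975905] [-9.88229815e-01  1.52975620e-01  5.40703820e-04]
[array([511., 185.]), array([508., 204.]), array([513., 228.]), array([519., 144.])]
```

View pics/s2.png

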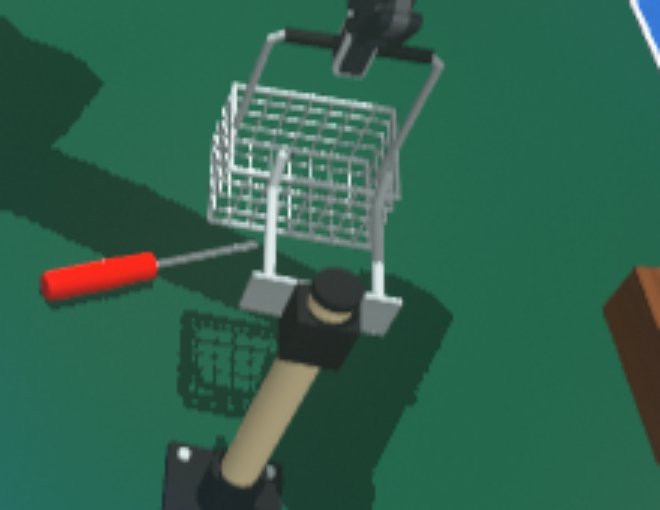

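View pics/w2.png

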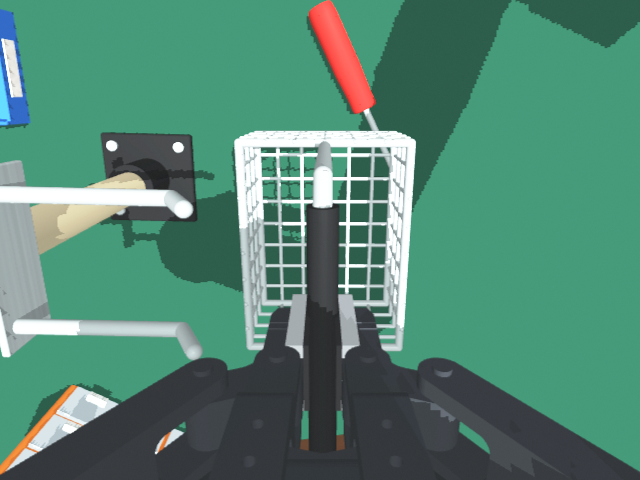

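Scene crop: the basket hangs level in the fingers on the robot's side of the prongs, with the uprights outside them. Wrist view: the prongs run nearly horizontal, with tips at about (180,209) and (195,345), square to the bar at u≈322. I check the lateral alignment by depth.

```bash
python3 - <<'E'
from h import *
d=dict(np.load('scene1.npz')); w=world(d); im=d['image'].astype(int); z=w[...,2]
m=(z>310)&(z<335)&(im.max(2)<75); m[:,:485]=0; m[:,550:]=0; m[:130]=0;m[160:]=0; p=w[m]; print('bar',m.sum(),p.mean(0).round(1),p.min(0).round(),p.max(0).round())
x=np.array([np.cos(.155),-np.sin(.155),0]); y=np.array([np.sin(.155),np.cos(.155),0]); print('bar ymid', [(f(p@y)).round(1) for f in (np.min,np.max)],'tcp',read_state()['position']@y)
d=cam('wrist'); w=world(d); z=w[...,2]; im=d['image'].astype(int)
for nm,(a,b,c,e) in {'top':(0,185,200,222),'bot':(10,318,210,360)}.items():
    m=np.zeros((480,640),bool); m[b:e,a:c]=1; m&=(z>235)&(z<285)&(im.min(2)>110); p=w[m]
    l=p[p[:,2]<255]; print(nm,m.sum(),'alongx min',(p@x).min().round(1),'y',np.percentile(l@y,[2,50,98]).round(1),'dir',np.linalg.svd(l-l.mean(0),full_matrices=False)[2][0].round(3),'z',np.percentile(l[:,2],[5,50]),p[:,2].max())
print('seat x,y expected',np.array([512,363.4,0])@x,np.array([512,363.4,0])@y)
E
```

```text
bar 237 [420.1 374.9 322.1] [405. 331. 311.] [433. 425. 334.]
bar ymid [np.float64(389.4), np.float64(485.2)] tcp 437.2024493677308
top 3536 alongx min 404.7 y [399.7 403.4 415.9] dir [-0.992  0.118  0.049] z [240.11830938 247.65707249] 270.30724828210947
bot 3499 alongx min 406.6 y [469.1 472.3 483.4] dir [-0.992  0.125  0.008] z [244.01968381 247.72555979] 269.4388224433207
seat x,y expected 449.7601756740093 438.08600112042416
```

servo_tool --rotation '[[0, 0, 0], [0, 0, 0], [0, 0, 0], [0, 0, 0], [0, 0, 0], [0, 0, 0], [0, 0, 0], [0, 0, 0]]' --slide '[[0.15, -0.022, 0], [0.3, -0.045, 0], [0.47, -0.07, 0], [0.47, -0.07, 0], [0.47, -0.07, -0.08], [0.47, -0.07, -0.16], [0.47, -0.07, -0.24], [0.47, -0.07, -0.29]]' --grip '[-1, -1, -1, -1, -1, -1, -1, -1]'

```text
clock: 8.43
position: [505.6, 364.6, 241.6]
ee_rot: [-0.651, 0.759, -0.0, -0.001]
contact_force: [0.4, 0.0, -3.3]
gripper_width: 7.9
grasp_force: 58.7
```

servo_tool --rotation '[[0, 0, 0], [0, 0, 0], [0, 0, 0]]' --slide '[[0, 0, -0.015], [0, 0, -0.03], [0, 0, -0.03]]' --grip '[-1, -1, -1]'

```text
clock: 8.8
position: [506.6, 364.9, 237.6]
ee_rot: [-0.651, 0.759, 0.0, 0.0]
contact_force: [0.2, -0.6, -2.0]
gripper_width: 8.0
grasp_force: 58.7
```

```bash
python3 - <<'E'
from h import *
s=read_state(); print(s['position'],s['contact_force'],s['wrist_torque'])
d=cam('scene'); cv2.imwrite('pics/s3.png',cv2.resize(d['image'][130:300,400:620,::-1],None,fx=3,fy=3))
E
```

```text
[506.56131679 364.94183803 237.56436448] [ 0.21642382 -0.63345054 -2.01874684] [-0.04348563 -0.01189884  0.02611816]
```

View pics/s3.png

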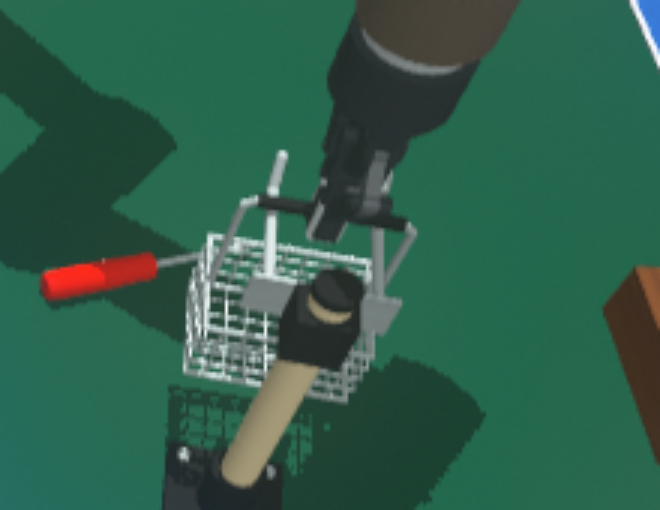

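The bar lies across both prongs, with the uprights outside them. I lower the last millimetres.

servo_tool --rotation '[[0, 0, 0], [0, 0, 0], [0, 0, 0]]' --slide '[[0, 0, -0.008], [0, 0, -0.012], [0, 0, -0.012]]' --grip '[-1, -1, -1]'

```text
clock: 9.22
position: [506.6, 365.0, 235.5]
ee_rot: [-0.651, 0.759, -0.0, 0.0]
contact_force: [0.1, -0.9, -1.5]
gripper_width: 8.1
grasp_force: 58.9
```

servo_tool --rotation '[[0, 0, 0], [0, 0, 0], [0, 0, 0]]' --slide '[[0, 0, -0.01], [0, 0, -0.01], [0, 0, -0.01]]' --grip '[-1, -1, -1]'

```text
clock: 9.6
position: [506.7, 365.0, 235.3]
ee_rot: [-0.651, 0.759, -0.0, 0.001]
contact_force: [-3.6, -0.2, 6.0]
gripper_width: 7.8
grasp_force: 59.7
```

Contact (Fz rose by about 8 N). I release part-way and back off upward.

servo_tool --rotation '[[0, 0, 0], [0, 0, 0], [0, 0, 0], [0, 0, 0], [0, 0, 0], [0, 0, 0]]' --slide '[[0, 0, 0.005], [0, 0, 0.005], [0, 0, 0.005], [0, 0, 0.005], [0, 0, 0.005], [0, 0, 0.005]]' --grip '[-0.2, -0.2, -0.2, -0.2, -0.2, -0.2]'

```text
clock: 10.35
position: [506.5, 364.8, 233.8]
ee_rot: [-0.651, 0.759, -0.0, -0.0]
contact_force: [1.1, 0.1, 0.3]
gripper_width: 33.8
grasp_force: 0.0
```

servo_tool --rotation '[[0, 0, 0], [0, 0, 0], [0, 0, 0], [0, 0, 0], [0, 0, 0], [0, 0, 0], [0, 0, 0], [0, 0, 0]]' --slide '[[0, 0, 0.05], [0, 0, 0.12], [0, 0, 0.25], [0, 0, 0.4], [0, 0, 0.5], [0, 0, 0.5], [0, 0, 0.5], [0, 0, 0.5]]' --grip '[-0.2, -0.2, -0.2, -0.2, -0.2, -0.2, -0.2, -0.2]'

```text
clock: 11.35
position: [506.1, 364.6, 332.7]
ee_rot: [-0.651, 0.759, -0.0, -0.001]
contact_force: [-0.5, 0.0, 0.0]
gripper_width: 34.3
grasp_force: 0.0
```

```bash
python3 - <<'E'
from h import *
s=read_state(); print(s['position'],s['joints'],s['contact_force'])
d=cam('scene'); w=world(d); z=w[...,2]; im=d['image'].astype(int)
m=(z>240)&(z<270)&(im.max(2)<75); m[:,:478]=0; m[:,545:]=0; m[:185]=0;m[215:]=0; p=w[m]
x=np.array([np.cos(.155),-np.sin(.155),0]); y=np.array([np.sin(.155),np.cos(.155),0])
print('bar',m.sum(),p.mean(0).round(1),'x',(p@x).mean()-446,'y',np.array([(p@y).min(),(p@y).max()])-438)
l=p[(p@y)<438]; r=p[(p@y)>438]; print('z ends',l[:,2].mean(),r[:,2].mean())
d=cam('side'); cv2.imwrite('pics/d3.png',cv2.resize(d['image'][60:220,180:360,::-1],None,fx=3,fy=3))
E
```

```text
[506.12410345 364.57584256 332.7072485 ] [ 8.83178714e-01  3.36685609e-01  1.85967265e-01 -2.81652684e-04
 -1.42231690e+00 -1.03571799e+00] [-0.4958008   0.02072221  0.03756273]
bar 212 [510.4 365.1 256.6] x 1.8728426460850756 y [-46.78965499  48.11716012]
z ends 256.31063862472286 256.8120613074687
```

View pics/d3.png

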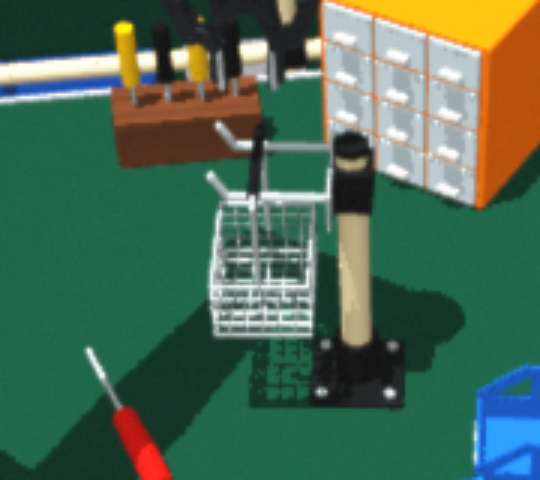

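The side view shows the basket hanging level on both prongs, clear of the pipe. The arm now goes to the tote.

servo_tool --rotation '[[0, 0, 0.005], [0, 0, 0.01], [0, 0, 0.015]]' --slide '[[0.1, -0.24, 0], [0.2, -0.48, 0], [0.3, -0.73, 0]]' --grip '[0.2, 0.2, 0.2]'

```text
clock: 11.82
position: [566.8, 217.6, 333.4]
ee_rot: [-0.687, 0.727, 0.0, -0.0]
contact_force: [0.9, -0.0, -1.4]
gripper_width: 51.4
grasp_force: 0.0
```

servo_tool --rotation '[[0, 0, 0.005], [0, 0, 0.01], [0, 0, 0.015]]' --slide '[[0.1, -0.24, 0], [0.2, -0.48, 0], [0.3, -0.73, 0]]' --grip '[0.2, 0.2, 0.2]'

```text
clock: 12.2
position: [626.8, 71.3, 333.5]
ee_rot: [0.72, -0.694, -0.0, 0.0]
contact_force: [2.1, 1.0, 0.4]
gripper_width: 51.5
grasp_force: 0.0
```

servo_tool --rotation '[[0, 0, 0.005], [0, 0, 0.01], [0, 0, 0.014], [0, 0, 0.014], [0, 0, 0.014], [0, 0, 0.014], [0, 0, 0.014], [0, 0, 0.014]]' --slide '[[0.1, -0.24, 0], [0.2, -0.48, -0.2], [0.3, -0.72, -0.4], [0.3, -0.72, -0.6], [0.3, -0.72, -0.75], [0.3, -0.72, -0.75], [0.3, -0.72, -0.75], [0.3, -0.72, -0.75]]' --grip '[0.2, 0.2, 0.2, 0.2, 0.2, 0.2, 0.2, 0.2]'

```text
clock: 13.2
position: [687.5, -70.8, 186.2]
ee_rot: [0.75, -0.662, 0.001, -0.001]
contact_force: [-0.5, 0.0, 0.4]
gripper_width: 50.9
grasp_force: 0.0
```

```bash
python3 - <<'E'
from h import *
s=read_state(); print(s['position'],s['joints'],R.from_quat(s['ee_rot']).as_matrix()[:,1])
d=cam('wrist'); save(d,'w4.png'); w=world(d); z=w[...,2]; im=d['image'].astype(int)
m=(z>90)&(z<101)&(im[...,2]>im[...,0]+60); p=w[m]
print(m.sum())
Rt=R.from_euler('z',0.122).as_matrix(); q=(p-[599,-11,0])@Rt
f=q[(q[:,0]>60)&(abs(q[:,1]+70)<30)]; print('far rim x in tote',np.percentile(f[:,0],[2,50,98]),len(f))
for yy in (-90,-50,0):
    g=q[(q[:,0]>60)&(abs(q[:,1]-yy)<8)]
    if len(g): print(yy,np.percentile(g[:,0],[5,50,95]))
g=q[(abs(q[:,0])<60)&(q[:,1]<-90)]; print('right rim y',np.percentile(g[:,1],[2,50,98]) if len(g) else None)
print('tcp in tote',(s['position']-[599,-11,0])@Rt)
E
```

```text
[687.47903097 -70.83730321 186.21192141] [ 1.30839869e-01  5.25174192e-01  1.21894999e-01  4.57606304e-04
 -1.16365717e+00 -6.48571952e-03] [-0.99224809 -0.12421273 -0.00386257]
17735
far rim x in tote [72.86246643 78.44983804 84.11939049] 2039
-90 [73.34773017 78.46727539 83.97815528]
-50 [73.43350747 78.81225156 83.57373859]
0 [73.03023081 78.60318044 84.21824972]
right rim y [-119.22885741 -113.48709633 -107.45920529]
tcp in tote [ 80.5393311  -70.16023034 186.21192141]
```

View pics/w4.png

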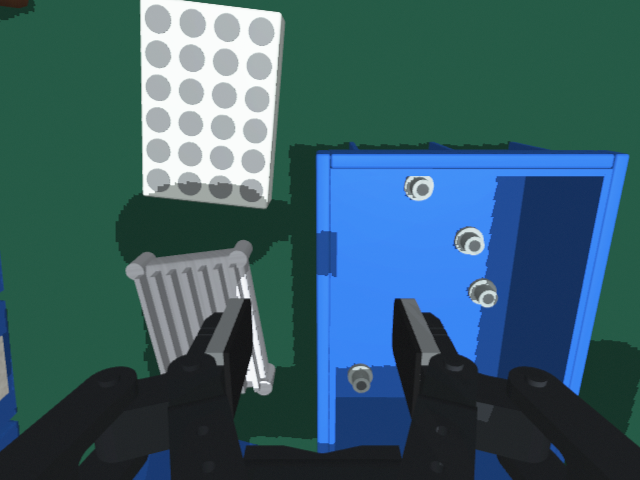

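The wrist view shows the far rim at u≈317–330, between the finger tips (248 and 395), clear of the housing. I go down and grip.

servo_tool --rotation '[[0, 0, 0], [0, 0, 0], [0, 0, 0], [0, 0, 0], [0, 0, 0], [0, 0, 0], [0, 0, 0], [0, 0, 0]]' --slide '[[-0.007, 0, -0.2], [-0.007, 0, -0.4], [-0.007, 0, -0.55], [-0.007, 0, -0.6], [-0.007, 0, -0.6], [-0.007, 0, -0.6], [-0.007, 0, -0.6], [-0.007, 0, -0.6]]' --grip '[0.2, 0.2, 0.2, 0.2, 0.2, -1, -1, -1]'

```text
clock: 14.25
position: [685.9, -71.1, 65.5]
ee_rot: [0.75, -0.662, 0.001, -0.001]
contact_force: [-0.9, -0.1, 3.4]
gripper_width: 11.3
grasp_force: 59.2
```

servo_tool --rotation '[[0, 0, 0], [0, 0, 0], [0, 0, 0], [0, 0, 0], [0, 0, 0]]' --slide '[[0, 0, 0], [0, 0, 0], [0, 0, 0], [0, 0, 0], [0, 0, 0]]' --grip '[-1, -1, -1, -1, -1]'

```text
clock: 14.88
position: [685.9, -71.1, 65.5]
ee_rot: [0.75, -0.662, 0.001, -0.001]
contact_force: [-0.6, 0.2, 6.4]
gripper_width: 11.2
grasp_force: 59.5
```

```bash
python3 - <<'E'
from h import *
s=read_state(); P=s['position']; print(P,s['contact_force'],s['gripper_width'])
c=np.array([599,-11,47.5]); Rt=R.from_euler('z',0.122).as_matrix(); piv=c+Rt@[-77,112,-47.5]; ax=(Rt@[-1,-1,0])/2**.5; print(ax)
prev=P
for a in range(0,46,5):
    Q=piv+R.from_rotvec(np.radians(a)*ax).apply(P-piv); print(a,((Q-P)/200).round(4),(ax*a/360).round(4)); 
E
```

```text
[685.92397637 -71.10515248  65.54702352] [-0.57842968  0.24637778  6.42262839] 11.157045462668904
[-0.61579783 -0.7879042   0.        ]
0 [0. 0. 0.] [-0. -0.  0.]
5 [-0.0261  0.0204  0.103 ] [-0.0086 -0.0109  0.    ]
10 [-0.0592  0.0462  0.2027] [-0.0171 -0.0219  0.    ]
15 [-0.0989  0.0773  0.2983] [-0.0257 -0.0328  0.    ]
20 [-0.1451  0.1134  0.3892] [-0.0342 -0.0438  0.    ]
25 [-0.1974  0.1543  0.4746] [-0.0428 -0.0547  0.    ]
30 [-0.2553  0.1996  0.554 ] [-0.0513 -0.0657  0.    ]
35 [-0.3185  0.2489  0.6266] [-0.0599 -0.0766  0.    ]
40 [-0.3864  0.302   0.6919] [-0.0684 -0.0875  0.    ]
45 [-0.4585  0.3584  0.7495] [-0.077  -0.0985  0.    ]
```

servo_tool --rotation '[[-0.0043, -0.0055, 0], [-0.0086, -0.0109, 0], [-0.0128, -0.0164, 0], [-0.0171, -0.0219, 0], [-0.0214, -0.0274, 0], [-0.0257, -0.0328, 0], [-0.0257, -0.0328, 0]]' --slide '[[-0.0125, 0.01, 0.052], [-0.0261, 0.0204, 0.103], [-0.042, 0.033, 0.153], [-0.0592, 0.0462, 0.203], [-0.078, 0.061, 0.251], [-0.0989, 0.0773, 0.298], [-0.0989, 0.0773, 0.298]]' --grip '[-1, -1, -1, -1, -1, -1, -1]'

```text
clock: 15.75
position: [664.0, -55.4, 123.1]
ee_rot: [0.743, -0.656, 0.13, -0.007]
contact_force: [-0.5, 0.2, -2.4]
gripper_width: 11.2
grasp_force: 58.6
```

servo_tool --rotation '[[-0.0043, -0.0055, 0], [-0.0085, -0.011, 0], [-0.0128, -0.0164, 0], [-0.0171, -0.0219, 0], [-0.0214, -0.0274, 0], [-0.0257, -0.0328, 0], [-0.0257, -0.0328, 0], [-0.0257, -0.0328, 0]]' --slide '[[-0.022, 0.017, 0.046], [-0.0462, 0.0361, 0.0909], [-0.072, 0.056, 0.135], [-0.0985, 0.077, 0.1763], [-0.127, 0.099, 0.217], [-0.1564, 0.1223, 0.2557], [-0.1564, 0.1223, 0.2557], [-0.1564, 0.1223, 0.2557]]' --grip '[-1, -1, -1, -1, -1, -1, -1, -1]'

```text
clock: 16.75
position: [634.2, -31.8, 174.0]
ee_rot: [0.724, -0.64, 0.258, -0.015]
contact_force: [-1.2, -0.1, -0.9]
gripper_width: 10.7
grasp_force: 59.0
```

servo_tool --rotation '[[-0.0043, -0.0055, 0], [-0.0085, -0.011, 0], [-0.0128, -0.0164, 0], [-0.0171, -0.0219, 0], [-0.0171, -0.0219, 0], [-0.0171, -0.0219, 0], [-0.0171, -0.0219, 0], [-0.0171, -0.0219, 0]]' --slide '[[-0.031, 0.024, 0.037], [-0.0632, 0.0493, 0.0726], [-0.097, 0.076, 0.106], [-0.1311, 0.1024, 0.1379], [-0.1311, 0.1024, 0.1379], [-0.1311, 0.1024, 0.1379], [-0.1311, 0.1024, 0.1379], [-0.1311, 0.1024, 0.1379]]' --grip '[-1, -1, -1, -1, -1, -1, -1, -1]'

```text
clock: 17.75
position: [608.0, -10.8, 202.0]
ee_rot: [0.704, -0.622, 0.341, -0.02]
contact_force: [-0.4, 1.0, -1.0]
gripper_width: 10.9
grasp_force: 59.1
```

```bash
python3 - <<'E'
from h import *
s=read_state(); print(s['position'],s['joints'],s['contact_force'])
print('tilt tool',np.degrees(np.arccos(-R.from_quat(s['ee_rot']).as_matrix()[2,2])))
a=cam('scene'); b=cam('side'); np.savez('sc5.npz',**a); np.savez('sd5.npz',**b)
cv2.imwrite('pics/t5.png',np.hstack([cv2.resize(a['image'][150:370,220:440],(400,400)),cv2.resize(b['image'][180:360,220:400],(400,400))])[...,::-1])
E
```

```text
[608.04853822 -10.77028559 202.02712897] [ 0.26935476  0.21145958 -0.82669449  1.45521408 -0.54680889 -1.45062212] [-0.40194163  1.04156392 -0.9657682 ]
tilt tool 39.976603812986
```

View pics/t5.png

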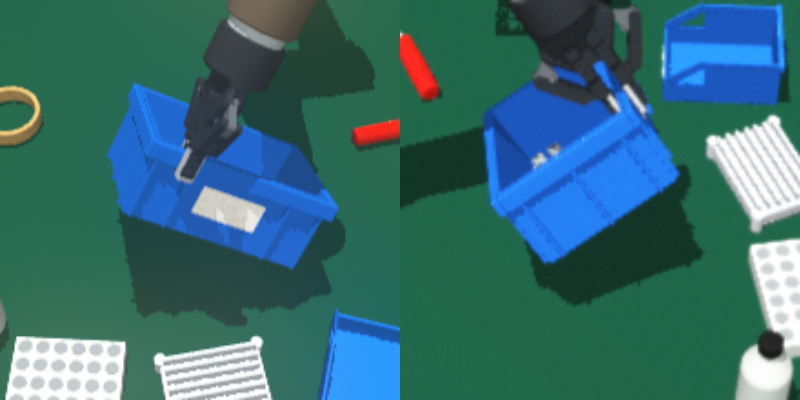

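The left half (scene) shows the tote tilted with its right side raised. The right half (side) shows bushings at about (545,155) along the near wall. I work out the bushing places in the tote frame numerically.

```bash
cat > b.py <<'E'
from h import *
s=read_state(); P=np.array(s['position']); Re=R.from_quat(s['ee_rot'])
R0=R.from_quat([0.75,-0.662,0.001,-0.001]); P0=np.array([685.9,-71.1,65.5])
D=Re*R0.inv(); c0=np.array([599,-11,47.5]); Rt=R.from_euler('z',0.122)
c=P+D.apply(c0-P0); Rn=D*Rt
print('pivot now',(c+Rn.apply([-77,112,-47.5])).round(1),'F',s['contact_force'].round(1))
for n in ['side','wrist','scene']:
    d=cam(n); w=world(d); im=d['image'].astype(int)
    q=Rn.inv().apply((np.nan_to_num(w,nan=9e3)-c).reshape(-1,3)).reshape(w.shape)
    ins=(abs(q[...,0])<74)&(abs(q[...,1])<109)&(q[...,2]>-42)&(q[...,2]<-15)
    m=ins&(im.max(2)-im.min(2)<45)&(im.max(2)>60)
    k,lab,st,ce=cv2.connectedComponentsWithStats(m.astype(np.uint8))
    print(n,ins.sum())
    for i in range(1,k):
        if st[i,4]>8: print('  ',st[i],q[lab==i].mean(0).round(),'dist',np.linalg.norm(q[lab==i].mean(0)-[-73,108,-43.5]).round())
    if n=='wrist': save(d,'w6.png')
E
python3 b.py
```

```text
pivot now [507.9  91.   -1.5] F [ 0.5 -1.2 -1.2]
side 372
   [287 245   5   5  17] [-39.  93. -27.] dist 40.0
   [280 249   5   6  19] [-60.  91. -26.] dist 28.0
wrist 5856
   [555 411  42  33 540] [-63.  25. -36.] dist 84.0
scene 20
```

View pics/w6.png

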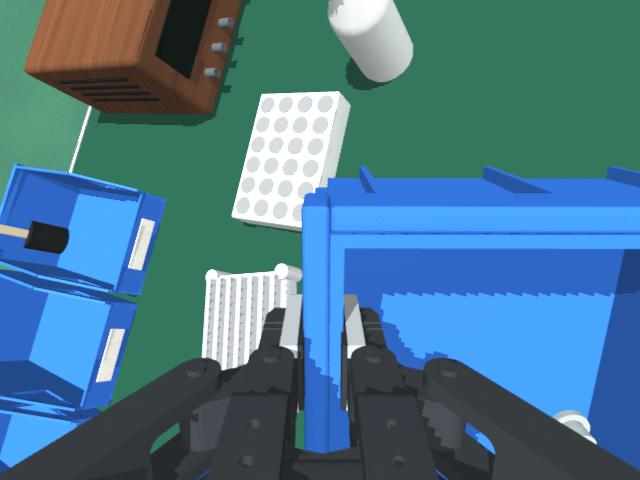

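```bash
python3 - <<'E'
from h import *
P=np.array(read_state()['position']); piv=np.array([507.9,91,-1]); ax=R.from_euler('z',.122).apply([-1,-.3,0]); ax/=np.linalg.norm(ax)
for a in (2,4,6,8): print(a,((piv+R.from_rotvec(np.radians(a)*ax).apply(P-piv)-P)/200).round(4),(ax*a/360).round(4))
E
```

```text
2 [-0.0144  0.0328  0.0226] [-0.0051 -0.0022  0.    ]
4 [-0.0291  0.0664  0.044 ] [-0.0102 -0.0045  0.    ]
6 [-0.0441  0.1006  0.0641] [-0.0153 -0.0067  0.    ]
8 [-0.0594  0.1354  0.0829] [-0.0203 -0.0089  0.    ]
```

servo_tool --rotation '[[-0.0051, -0.0022, 0], [-0.0102, -0.0045, 0], [-0.0153, -0.0067, 0], [-0.0203, -0.0089, 0], [-0.0203, -0.0089, 0], [-0.0203, -0.0089, 0], [-0.0203, -0.0089, 0], [-0.0203, -0.0089, 0]]' --slide '[[-0.0144, 0.0328, 0.0226], [-0.0291, 0.0664, 0.044], [-0.0441, 0.1006, 0.064], [-0.0594, 0.1354, 0.083], [-0.0594, 0.1354, 0.083], [-0.0594, 0.1354, 0.083], [-0.0594, 0.1354, 0.083], [-0.0594, 0.1354, 0.083]]' --grip '[-1, -1, -1, -1, -1, -1, -1, -1]'

```text
clock: 19.0
position: [596.0, 16.2, 218.8]
ee_rot: [0.694, -0.598, 0.4, 0.007]
contact_force: [-0.6, 0.3, -1.8]
gripper_width: 11.0
grasp_force: 59.1
```

```bash
python3 b.py; python3 -c "
from h import *
s=read_state();print(s['position'],s['joints'],s['joint_vel'].round(3))"
```

```text
pivot now [507.8  91.   -1.3] F [-0.6  0.3 -1.8]
side 179
wrist 6259
   [555 411  41  32 523] [-63.  26. -37.] dist 83.0
scene 11
[595.94868289  16.22371451 218.83213627] [ 0.38056704  0.21113898 -0.85361491  1.50306947 -0.71837603 -1.54368799] [ 0.001  0.     0.001  0.002 -0.001 -0.002]
```

The fourth bushing of the row against the near wall lies 83 mm from the corner. It did not move with the steeper tilt, so the row is packed. Two more were seen 28 and 40 mm from the corner, and the visible floor is empty. All is at rest, so I hand in.

```bash
python3 -c "
from bench import job_done
print(job_done())"
```

```text
the job is handed in; nothing more can be done
None
```

I handed the job in, result not shown: the basket hung level and released on both prongs at the last check, and the tote is held at about 46° with three bushings measured within 84 mm of its near-left corner and the other two inferred to be in the packed row there.

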